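# Shift the bottle roller into gear

### The arm

A 6-joint arm with a two-finger parallel gripper is mounted at the origin on the work surface. World frame = base frame: x ahead of the robot, y to its left, z up, the work surface at z = 0. Lengths are in m, angles in degrees, forces in N, time in s.
With the tool pointing down it reaches from about 0.4 to 0.825 m from the base axis. Payload 7 kg.
Tool frame: the origin (TCP) lies between the finger pads; the fingertips stand 11 mm ahead of it and the grasp point (between the pads) lies 8 mm behind it (r.tcp_to_tips is the distance from the TCP to the fingertips, in m); x points along the fingers, y is the direction in which the jaws open and shut, and the axes are right-handed (so a half turn about x gives the same grasp; the last joint's range is limited). The gripper opens to 88 mm and grips with 3 to 60 N. Pads are 19 mm wide; open, the fingers measure 130 mm over their backs; the gripper's body (78 mm by 193 mm) begins 47 mm behind the grasp point.
Start: joints at [-56.431, 20.546, 0.682, 0, -70.136, -16.507], TCP at [0.198, -0.645, 0.238] pointing down, gripper open.
Joint ranges: [-176.03, 176.03], [-82.01, 121.73], [-58.28, 71.71], [-173.87, 95.51], [-174.79, -0.11], [-173.66, 173.66]. Speed limits (degrees/s): [136.94, 136.94, 172.46, 180, 180, 180].

### API

Orientations are given as [roll, pitch, yaw] about the fixed x, y, z axes, in that order (R = Rz(yaw) Ry(pitch) Rx(roll)).
In Python, from plant import r gives the robot as it stands.
- The arm moves only by the tool arm_command, never from a script. Its argument "plan" is a list of rows, each an object of numbers: "dx", "dy", "dz": the shift along the tool's x, y, z each as a share of 0.02 m, from -1 to 1; "wx", "wy", "wz": the turn, a rotation vector about the tool's x, y, z each as a share of 0.08 rad, from -1 to 1. In form: [{"dx": .., "dy": .., "dz": .., "wx": .., "wy": .., "wz": ..}, ...]. A call has 1 to 20 rows; each row shifts and turns the pose as measured when the row begins, along the tool's axes as they then stand; what a row does not reach is not made up. A row lasts 1/12 s, in which the tool goes at most 41.7 mm and 7.16 degrees, less where a joint would pass 70% of its speed; a pose out of reach is approached as far as the arm can. A call with a number of a shift or a turn outside -1 to 1 is refused whole. A call with a gripper value outside its range is refused whole. "fingers" is the closure, from -1 (fully open) to 1 (shut), so that 0 is half open, set as the call begins (left out, the last holds). The fingers move at their own pace and stop on an object; "force" is the grip in N (left out, the last holds). Time passes only in rows, so rows that do not move let the fingers close. It gives the time, the measured TCP pose, the force and the opening at its end, in the units of the state.
- r.get_state(): the state, without advancing time (a new reading comes with each control period).
- r.capture(name): name is "scene" or "top" or "wrist"; returns (picture, depth): 480x640x3 uint8, red, green, blue; 480x640 float32, m along the optical axis (not along the pixel's ray), 0 where there is no reading.
- r.camera_model(name): a dict with "vertical_fov" (degrees; the focal length in pixels is half the picture's height over the tangent of half this angle, whatever the lens; pixels are square), "cx", "cy" (the principal point, pixels), "R" (3x3) and "t" (3): a world point X has camera coordinates R X + t. Camera axes: x right, y down, z forward; pixel columns grow to the right and rows downward; lengths in m; the calibration is good to about 2 mm. A picture is of the moment at which its call begins: read the wrist's pose just before it. camera_model takes no time and is no camera call; for the wrist camera it gives the pose at the moment of the call.
- r.close_job(): hands the job in, once; it reports no verdict.
Trained networks look in the newest picture that a camera, given by its name, has taken for a name from the list of things; names that differ only in an ending like _2 or _b are one class to them, and where a whole thing is asked for, a point or a joint stands for the part that bears it (a point fixed in the world has none). Each returns a list of dicts, best first, with "score" (0 to 1); they miss things now and then, are a little off and sometimes report something else, mostly with a low value. They report only what shows in the picture. A call takes as long as a camera call.
- r.cut_out(camera, query): "mask" (480x640 bool, what is visible of it) and "bbox" ([left, top, width, height] in pixels, round what is visible of it).
- r.spot_point(camera, query): "centre" ([column, row] in pixels: a listed point, or the origin of a listed thing).
The state is a dict: "time_s": time; "joints": joint angles; "qd": joint speeds; "joint_torque": joint torques, N m; "tcp_pos": TCP position; "eef_rot": TCP orientation; "contact_force": force on the tool from outside, world axes, zero at the start; "moment": the same for the moment, N m; "gripper_width": finger opening in m.
Only numpy, scipy, OpenCV 4.12 (cv2) and the standard library are available. Lean on these libraries where they do the work, as an engineer would, in place of code of your own. Each camera call takes 0.05 s, during which the arm holds its last target.

### The job

The bottle roller's gear lever has been left in the lane next to the rollers. With your fingertips push it through the gate into the far slot of the middle lane (the end away from the robot), fully home, and leave it there. Only push the knob: do not take hold of it or force it, and leave the bottles and other things about the machine where they are.

Things in the scene. Friction and masses are not known exactly. Their poses are not given: they have to be found in the camera images.
- mill: bottle roller, fixed to the bench, turned up to 0.3 rad: grey gearbox, 190 x 155 mm, 110 high, with the gear lever; motor on its -y side; two rollers with a bottle on its +y side. Origin on the bench under the gate's centre; x away from the operator, y towards the rollers. Motor's terminal box, 120 to 180 mm to -y: 142 mm high. Bottle on the rollers: 165 mm high, from y = 100 mm on
- gate (a point): centre of the top face of the level steel gate plate, 140 x 124 mm, 121 mm above the bench; axes as mill. Double H: three lanes along x (y = 24, 0, -24 mm), each with a near (-x) and a far (+x) slot, joined by one cross channel along y in the middle. Lever shaft 10 mm thick, slots 14 wide, cross channel 18 wide; the tongues between lanes have round noses that lead the shaft in
- knob (a point): centre of the black ball knob, 32 mm diameter, on the upright lever, 190 mm from its pivot, which is 91 mm straight below gate (30 mm above the bench). 220 mm above the bench when upright, 205 in a corner slot. In the gate's axes it is at x = 190 sin(lever), y = 190 cos(lever) sin(selector) mm. Target: x = 56, y = 0 (5 mm of play in y)
- lever (a joint): tilt of the gear lever along its lane, rad: 0 upright, in the cross channel; positive away from the operator (the robot); +0.30 fully home in a far slot (hard stop), -0.30 fully home in a near slot. Starts anywhere between. No spring or detent: it stays where it is left; friction takes 3 to 4 N at the knob
- selector (a joint): tilt of the gear lever across the lanes, rad: about +0.27 in the lane next to the rollers (where it starts), 0 in the middle lane (play 0.03 either way), -0.27 in the lane next to the motor. Free to change only while the joint lever is within about 0.045 rad of 0. No spring; friction takes about 3 N at the knob
- rolling_bottle: amber glass bottle with a blue cap, 86 mm diameter and 176 mm long, lying across the two rollers of the machine; origin on its axis, half-way along its body, 43 mm below its uppermost line. Bystander
- amber_bottle: standing amber glass bottle with a blue cap, 76 mm diameter, 165 mm high; origin at the centre of its underside. Bystander
- wash_bottle: standing white plastic bottle, 60 mm diameter, 150 mm high; origin at the centre of its underside. Bystander
- beaker: empty glass beaker, 68 mm diameter, 85 mm high; origin at the centre of its underside. Bystander
- jar: glass jar with a white lid, 60 mm diameter, 70 mm high; origin at the centre of its underside. Bystander
- spanner: steel spanner lying flat, 160 mm long along its own x; origin near its middle, on the bench. Bystander
- bung: black rubber bung, 42 mm diameter, 32 mm high; origin at the centre of its underside. Bystander

How it is judged (in metres and radians):
At the end, for the whole second after the job is handed in: The lever rests in the far slot of the middle lane, within 0.04 rad (8 mm at the knob) of the hard stop (lever above 0.26 rad, selector within 0.06 rad of 0) (value of joint lever above 0.26 rad and value of joint selector between -0.06 and 0.06 rad and velocity of joint lever between -0.03 and 0.03 rad/s); the robot touches nothing.
It fails at once if the knob or its stem is taken hold of: the fingers touch opposite sides of it at once (((contact force between the fingers and lever_c1 above 0.5 N or contact force between the fingers and lever_c5 above 0.5 N) and (contact force between the fingers and lever_c2 above 0.5 N or contact force between the fingers and lever_c6 above 0.5 N)) or ((contact force between the fingers and lever_c3 above 0.5 N or contact force between the fingers and lever_c7 above 0.5 N) and (contact force between the fingers and lever_c4 above 0.5 N or contact force between the fingers and lever_c8 above 0.5 N))).
It fails at once if the lever is forced: more than 45 N from the robot (contact force between the fingers and lever above 45 N).
It fails at once if a bottle or other thing about the machine is moved by more than 15 mm or lifted (distance of any of rolling_bottle, amber_bottle, wash_bottle, beaker, jar, spanner, bung from where it was at the start of the episode above 0.015 m).
It fails at once if a standing thing is tipped over (angle between any of amber_bottle, wash_bottle, beaker, jar, bung's own z axis and vertical above 0.3 rad).
It also fails if it takes over 56 s, if anything falls off the work surface, if the arm or the gripper's body presses on something with over 40 N, if the wrist force passes 120 N, or if a joint passes its speed limit or range.

## Working session

There is one attempt and no reset: what is moved stays moved. The work goes in short steps, Python scripts to look and compute and a tool call to move; the robot and the scene stay as the last step left them, time stands still between calls to the robot, and variables do not carry over. Pictures are saved under pics/ and viewed, and the job is handed in when it is done.

Besides the shell and the picture viewer there is one more tool, called as name([rows], argument=value, ...), one row to a line, values as JSON. arm_command: Moves the arm, as the interface text tells. Shift numbers are shares of 0.02 m and turn numbers shares of 0.08 rad, none past 1 either way. Its arguments: {"type":"object","properties":{"plan":{"type":"array","items":{"type":"object","properties":{"dx":{"type":"number"},"dy":{"type":"number"},"dz":{"type":"number"},"wx":{"type":"number"},"wy":{"type":"number"},"wz":{"type":"number"}}}},"fingers":{"type":"number"},"force":{"type":"number"}},"required":["plan"]}

```bash
ls; mkdir -p pics
python3 - <<'E'
from plant import r
import cv2,numpy as np
s=r.get_state(); print(s)
for n in ("scene","top"):
    p,d=r.capture(n); cv2.imwrite(f"pics/{n}0.png",p[:,:,::-1]); np.save(f"{n}_d.npy",d)
    m=r.camera_model(n); print(n,m)
    for q in ("gate","knob"):
        for o in r.spot_point(n,q)[:2]:
            u,v=o["centre"]; print(q,o, d[int(v),int(u)])
E
```

```text
pics
{'time_s': 0.0, 'joints': array([-5.64318135e+01,  2.05891790e+01,  6.34080632e-01, -2.09495455e-02,
       -7.01349982e+01, -1.65070534e+01]), 'qd': array([ 0.11420596,  0.03403507, -0.14007851,  0.01443501,  0.11419134,
       -0.00282013]), 'joint_torque': array([ 2.99754516e-03, -5.82716417e+01,  2.93052417e+01,  6.99702457e+00,
        6.89351640e-03, -1.69596965e-04]), 'tcp_pos': array([ 0.19788559, -0.64485253,  0.23664785]), 'eef_rot': array([ 94.1783722 ,  89.90777538, 111.23237107]), 'contact_force': array([-0.48530472, -0.86860504, -0.7332144 ]), 'moment': array([-0.0214243 ,  0.02219447, -0.00087149]), 'gripper_width': 0.0871463852517504}
scene {'vertical_fov': 42.5725656790744, 'cx': 314.55832855283586, 'cy': 237.02126708290672, 'R': array([[-0.76896456,  0.63927241,  0.00492887],
       [ 0.54700276,  0.66192705, -0.51248469],
       [-0.33087987, -0.39138646, -0.85868222]]), 't': array([ 0.44725945, -0.25599664,  1.27191525])}
gate {'centre': [333.1, 238.9], 'score': 0.57} 0.9831596
knob {'centre': [377.3, 206.3], 'score': 0.9} 0.8897562
top {'vertical_fov': 43.723663890052165, 'cx': 313.2197960159661, 'cy': 248.12363478488084, 'R': array([[ 6.66835044e-03, -9.99977766e-01, -3.45611212e-05],
       [-9.97969714e-01, -6.65277054e-03, -6.33418577e-02],
       [ 6.33402194e-02,  4.56876657e-04, -9.97991888e-01]]), 't': array([0.00597779, 0.58171421, 1.27112425])}
gate {'centre': [308.1, 255.2], 'score': 0.9} 1.1949834
knob {'centre': [287.4, 280.3], 'score': 0.84} 1.0813342
```

View pics/scene0.png

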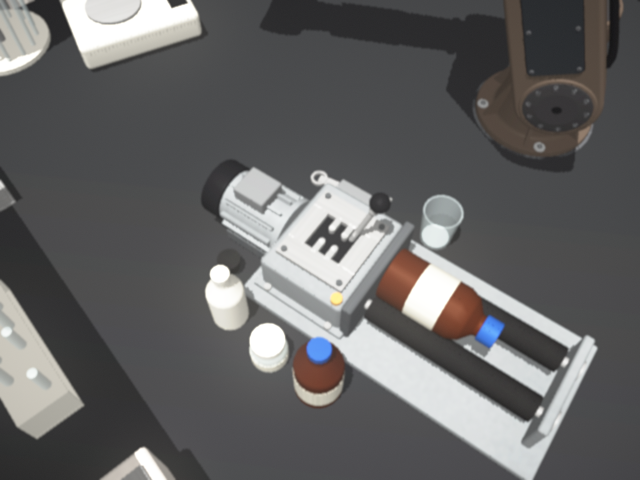

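View pics/top0.png

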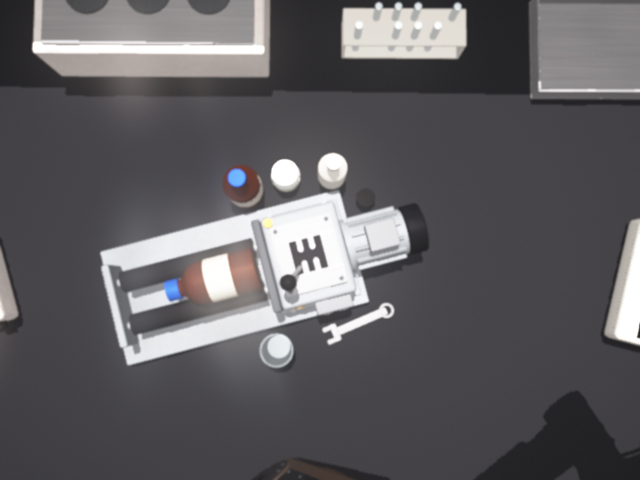

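The scene view shows the lever knob at (380,203). In the top view it is at (288,282), at the near (robot) end of the roller-side lane. The gate is centred at about (308,253), the rollers run off to the left (+y) and the mill is yawed slightly positive. Next I measure the poses from depth.

```bash
cat > h.py <<'E'
import numpy as np,cv2
def cloud(d,m):
    f=240/np.tan(np.radians(m["vertical_fov"])/2)
    v,u=np.mgrid[0:480,0:640]
    c=np.stack([(u-m["cx"])/f*d,(v-m["cy"])/f*d,d],-1)
    return (c-m["t"])@np.array(m["R"])
def ray(u,v,z,m):
    f=240/np.tan(np.radians(m["vertical_fov"])/2)
    R=np.array(m["R"]);k=np.array([(u-m["cx"])/f,(v-m["cy"])/f,1])@R; o=-np.array(m["t"])@R
    return o+k*(z-o[2])/k[2]
def sphere(P):
    A=np.c_[2*P,np.ones(len(P))];b=(P**2).sum(1)
    x=np.linalg.lstsq(A,b,rcond=None)[0];return x[:3],np.sqrt(x[3]+x[:3]@x[:3])
def sphere_fix(P,rad=.016):
    from scipy.optimize import least_squares
    x=least_squares(lambda c:np.linalg.norm(P-c,axis=1)-rad,P.mean(0)-[0,0,.01],loss="soft_l1",f_scale=.001)
    return x.x
E
python3 - <<'E'
from plant import r
from h import *
for n,g,k in (("scene",(333.1,238.9),(378,204)),("top",(308.1,255.2),(287.6,282))):
    d=np.load(n+"_d.npy");m=r.camera_model(n);P=cloud(d,m)
    print(n,"gate ray",ray(*g,.121,m))
    mk=((abs(P[...,2]-.121)<.004)&(d>0)).astype(np.uint8)
    cv2.imwrite(f"pics/mk_{n}.png",mk*255)
    nl,l,st,_=cv2.connectedComponentsWithStats(mk)
    i=1+np.argmax(st[1:,4]); Q=P[l==i]; print(st[i],np.median(Q[:,2]))
    h=cv2.minAreaRect((Q[:,:2]*1000).astype(np.float32)); print("plate",h)
    v,u=np.mgrid[0:480,0:640]
    s=(np.hypot(u-k[0],v-k[1])<12)&(P[...,2]>.19)&(P[...,2]<.25)
    print("knob",s.sum(),sphere_fix(P[s]), P[s][:,2].max())
P=cloud(np.load("top_d.npy"),r.camera_model("top"))
s=(P[...,2]>.13)&(P[...,2]<.25)
h=P[s];print(h.min(0),h.max(0))
E
```

```text
scene gate ray [0.56159713 0.02082226 0.121     ]
[ 275  191  115  101 4752] 0.12096674991079706
plate ((561.2744140625, 19.42938995361328), (141.9665069580078, 125.98551940917969), 15.124861717224121)
knob 381 [0.5055453  0.05540889 0.20793873] 0.22627252709940124
top gate ray [0.56102736 0.01986551 0.121     ]
[ 270  213   78   84 3007] 0.12073950577050148
plate ((562.15478515625, 19.65778350830078), (140.13526916503906, 124.17102813720703), 15.10539722442627)
knob 236 [0.50622105 0.05599627 0.2079515 ] 0.22676018532966652
[ 0.13814619 -0.2830909   0.13001281] [1.07285034 0.56969981 0.24993901]
```

```bash
python3 -c "
import cv2
a=cv2.imread('pics/top0.png')[190:320,230:360];cv2.imwrite('pics/c.png',cv2.resize(a,None,fx=4.5,fy=4.5))"
```

```text
(no output)
```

View pics/c.png

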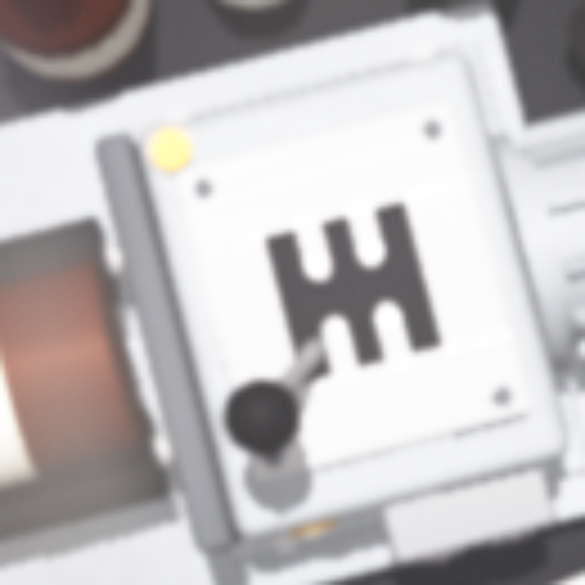

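```bash
cat >> h.py <<'E'
from scipy.spatial.transform import Rotation as Ro
G=np.array([.5617,.0196]);Y=np.radians(15.1)
C=np.array([[np.cos(Y),-np.sin(Y)],[np.sin(Y),np.cos(Y)]])
def tool(s): return Ro.from_euler("xyz",s["eef_rot"],degrees=True).as_matrix()
def togo(s,gx,gy,z):
    w=np.r_[G+C@[gx,gy],z]; T=tool(s); d=T.T@(w-s["tcp_pos"])
    t=np.c_[[0,0,-1],np.r_[C@[0,1],0],[0,0,0]]
    t[:,2]=np.cross(t[:,0],t[:,1]); best=None
    for sg in (1,-1):
        q=t*[1,sg,sg]; v=Ro.from_matrix(T.T@q).as_rotvec()
        if best is None or np.linalg.norm(v)<np.linalg.norm(best): best=v
    print("t",s["time_s"],"tcp",s["tcp_pos"],"gate-frame mm",(C.T@(s["tcp_pos"][:2]-G)*1000).round(1),"J6",s["joints"][5],"F",s["contact_force"].round(1),"w",s["gripper_width"])
    print("target",w,"shift rows(/.02)",(d/.02).round(2),"turn(/.08)",(best/.08).round(2)); print(T.round(3))
E
python3 - <<'E'
from plant import r
from h import *
s=r.get_state(); togo(s,-.1,.049,.238)
E
```

```text
t 0.3 tcp [ 0.19800158 -0.64514879  0.23724567] gate-frame mm [-524.3 -547.1] J6 -16.506817102748478 F [-0.1 -0.5 -0.1] w 0.08774481329602525
target [0.45238802 0.04085771 0.238     ] shift rows(/.02) [-2.000e-02  2.906e+01  2.222e+01] turn(/.08) [ 0.43 -0.   -0.01]
[[-0.    -0.293  0.956]
 [ 0.     0.956  0.293]
 [-1.     0.001 -0.   ]]
```

arm_command([
  {"dy": 0.95, "dz": 1, "wx": 0.43},
  {"dy": 0.95, "dz": 1},
  {"dy": 0.95, "dz": 1},
  {"dy": 0.95, "dz": 1},
  {"dy": 0.95, "dz": 1},
  {"dy": 0.95, "dz": 1},
  {"dy": 0.95, "dz": 1},
  {"dy": 0.95, "dz": 1},
  {"dy": 0.95, "dz": 1},
  {"dy": 0.95, "dz": 1},
  {"dy": 0.95, "dz": 1},
  {"dy": 0.95, "dz": 1},
  {"dy": 0.95, "dz": 1},
  {"dy": 0.95, "dz": 1},
  {"dy": 0.95, "dz": 1},
  {"dy": 0.95, "dz": 1},
  {"dy": 0.95, "dz": 0.9},
  {"dy": 0.95, "dz": 0.8},
], fingers=1, force=10)

```text
schema error: expected keys dx, dy, dz, wx, wy, wz
```

Run:
```python
from plant import r
from h import *
s=r.get_state(); togo(s,-.1,.049,.238)
```

```text
t 0.3 tcp [ 0.19800158 -0.64514879  0.23724567] gate-frame mm [-524.3 -547.1] J6 -16.506817102748478 F [-0.1 -0.5 -0.1] w 0.08774481329602525
target [0.45238802 0.04085771 0.238     ] shift rows(/.02) [-2.000e-02  2.906e+01  2.222e+01] turn(/.08) [ 0.43 -0.   -0.01]
[[-0.    -0.293  0.956]
 [ 0.     0.956  0.293]
 [-1.     0.001 -0.   ]]
```

All six keys are needed in every row.

arm_command([
  {"dx": 0, "dy": 0.95, "dz": 1, "wx": 0.43, "wy": 0, "wz": 0},
  {"dx": 0, "dy": 0.95, "dz": 1, "wx": 0, "wy": 0, "wz": 0},
  {"dx": 0, "dy": 0.95, "dz": 1, "wx": 0, "wy": 0, "wz": 0},
  {"dx": 0, "dy": 0.95, "dz": 1, "wx": 0, "wy": 0, "wz": 0},
  {"dx": 0, "dy": 0.95, "dz": 1, "wx": 0, "wy": 0, "wz": 0},
  {"dx": 0, "dy": 0.95, "dz": 1, "wx": 0, "wy": 0, "wz": 0},
  {"dx": 0, "dy": 0.95, "dz": 1, "wx": 0, "wy": 0, "wz": 0},
  {"dx": 0, "dy": 0.95, "dz": 1, "wx": 0, "wy": 0, "wz": 0},
  {"dx": 0, "dy": 0.95, "dz": 1, "wx": 0, "wy": 0, "wz": 0},
  {"dx": 0, "dy": 0.95, "dz": 1, "wx": 0, "wy": 0, "wz": 0},
  {"dx": 0, "dy": 0.95, "dz": 1, "wx": 0, "wy": 0, "wz": 0},
  {"dx": 0, "dy": 0.95, "dz": 1, "wx": 0, "wy": 0, "wz": 0},
  {"dx": 0, "dy": 0.95, "dz": 1, "wx": 0, "wy": 0, "wz": 0},
  {"dx": 0, "dy": 0.95, "dz": 1, "wx": 0, "wy": 0, "wz": 0},
  {"dx": 0, "dy": 0.95, "dz": 1, "wx": 0, "wy": 0, "wz": 0},
  {"dx": 0, "dy": 0.95, "dz": 1, "wx": 0, "wy": 0, "wz": 0},
], fingers=1, force=10)

```text
time_s: 1.63
tcp_pos: [0.4338, -0.2549, 0.2363]
eef_rot: [39.6, 89.9, 54.2]
contact_force: [0.7, 0.0, 0.2]
gripper_width: 0.0002
```

Run:
```python
from plant import r
from h import *
s=r.get_state(); togo(s,-.1,.049,.238)
```

```text
t 1.6333 tcp [ 0.43379183 -0.25493163  0.23631259] gate-frame mm [-195.  -231.7] J6 -67.33874268009447 F [0.7 0.  0.2] w 0.00023932267606878292
target [0.45238802 0.04085771 0.238     ] shift rows(/.02) [-0.06 14.08  4.61] turn(/.08) [-0.13  0.02 -0.01]
[[ 0.001 -0.251  0.968]
 [ 0.001  0.968  0.251]
 [-1.     0.001  0.001]]
```

arm_command([
  {"dx": 0, "dy": 1, "dz": 0.3, "wx": -0.13, "wy": 0, "wz": 0},
  {"dx": 0, "dy": 1, "dz": 0.3, "wx": 0, "wy": 0, "wz": 0},
  {"dx": 0, "dy": 1, "dz": 0.3, "wx": 0, "wy": 0, "wz": 0},
  {"dx": 0, "dy": 1, "dz": 0.3, "wx": 0, "wy": 0, "wz": 0},
  {"dx": 0, "dy": 1, "dz": 0.3, "wx": 0, "wy": 0, "wz": 0},
  {"dx": 0, "dy": 1, "dz": 0.3, "wx": 0, "wy": 0, "wz": 0},
  {"dx": 0, "dy": 1, "dz": 0.3, "wx": 0, "wy": 0, "wz": 0},
  {"dx": 0, "dy": 1, "dz": 0.3, "wx": 0, "wy": 0, "wz": 0},
  {"dx": 0, "dy": 1, "dz": 0.3, "wx": 0, "wy": 0, "wz": 0},
  {"dx": 0, "dy": 1, "dz": 0.3, "wx": 0, "wy": 0, "wz": 0},
  {"dx": 0, "dy": 1, "dz": 0.3, "wx": 0, "wy": 0, "wz": 0},
  {"dx": 0, "dy": 1, "dz": 0.3, "wx": 0, "wy": 0, "wz": 0},
  {"dx": 0.3, "dy": 1, "dz": 0.3, "wx": 0, "wy": 0, "wz": 0},
  {"dx": 0.4, "dy": 0.5, "dz": 0.3, "wx": 0, "wy": 0, "wz": 0},
  {"dx": 0.4, "dy": 0, "dz": 0, "wx": 0, "wy": 0, "wz": 0},
  {"dx": 0.2, "dy": 0, "dz": 0, "wx": 0, "wy": 0, "wz": 0},
])

```text
time_s: 2.97
tcp_pos: [0.4465, 0.0465, 0.2128]
eef_rot: [11.0, 89.4, 26.6]
contact_force: [0.6, -0.0, -0.4]
gripper_width: 0.0005
```

Run:
```python
from plant import r
from h import *
s=r.get_state(); togo(s,-.072,.049,.211)
for n in ("scene","wrist"):
    p,d=r.capture(n); cv2.imwrite(f"pics/{n}1.png",p[:,:,::-1])
```

```text
t 2.9667 tcp [0.44647733 0.04649246 0.21278223] gate-frame mm [-104.2   56. ] J6 -105.7679987991017 F [ 0.6 -0.  -0.4] w 0.0005029743384022306
target [0.47942125 0.04815183 0.211     ] shift rows(/.02) [ 0.11 -0.36  1.61] turn(/.08) [ 0.1   0.14 -0.03]
[[ 0.01  -0.268  0.963]
 [ 0.005  0.963  0.268]
 [-1.     0.002  0.011]]
```

View pics/scene1.png

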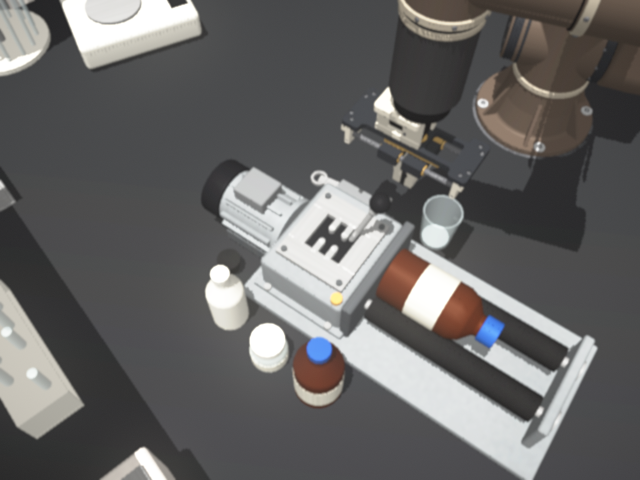

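View pics/wrist1.png

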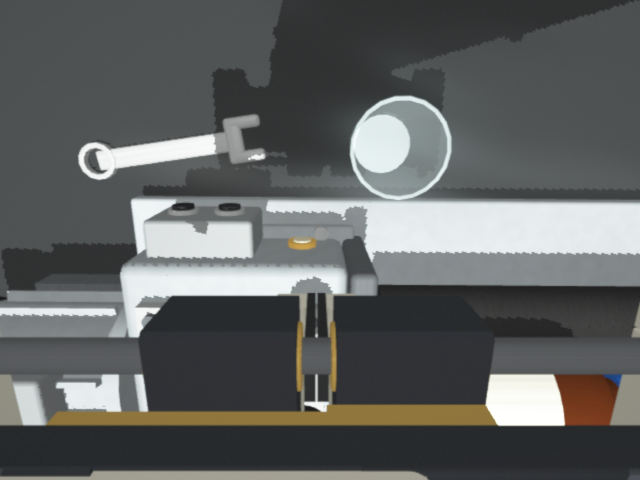

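```bash
python3 -c "
import cv2
a=cv2.imread('pics/scene1.png')[90:240,330:510];cv2.imwrite('pics/c1.png',cv2.resize(a,None,fx=4,fy=4,interpolation=cv2.INTER_CUBIC))"
```

```text
(no output)
```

View pics/c1.png

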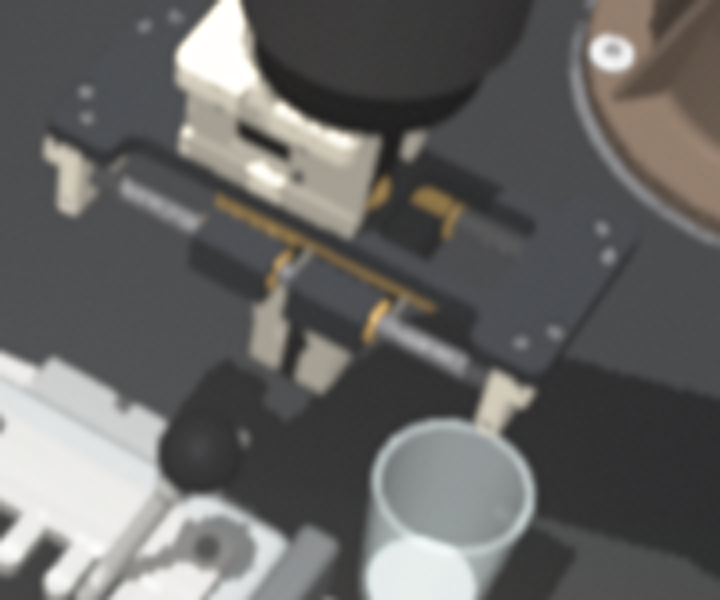

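The scene view shows the closed fingertips at about (403,185) and the knob at (380,203), so the approach is clear. The TCP's y is 56 against the knob's 49.5, so one finger pushes away from the seam between them. I'll advance until contact.

arm_command([
  {"dx": 0.1, "dy": 0, "dz": 0.6, "wx": 0.1, "wy": 0.14, "wz": 0},
  {"dx": 0, "dy": 0, "dz": 0.5, "wx": 0, "wy": 0, "wz": 0},
  {"dx": 0, "dy": 0, "dz": 0.3, "wx": 0, "wy": 0, "wz": 0},
  {"dx": 0, "dy": 0, "dz": 0.25, "wx": 0, "wy": 0, "wz": 0},
  {"dx": 0, "dy": 0, "dz": 0.25, "wx": 0, "wy": 0, "wz": 0},
  {"dx": 0, "dy": 0, "dz": 0.25, "wx": 0, "wy": 0, "wz": 0},
])

```text
time_s: 3.57
tcp_pos: [0.4888, 0.0529, 0.2114]
eef_rot: [161.5, 89.8, 176.2]
contact_force: [-3.3, -2.0, 3.1]
gripper_width: 0.0007
```

```bash
cat > look.py <<'E'
from plant import r
from h import *
import sys
s=r.get_state(); togo(s,*[float(x) for x in sys.argv[2:5]])
n=sys.argv[1]
for c in ("scene","top"):
    p,d=r.capture(c); m=r.camera_model(c)
    cv2.imwrite(f"pics/{c}{n}.png",p[:,:,::-1]); 
    o=r.spot_point(c,"knob")
    if not o: print(c,"no knob"); continue
    u,v=o[0]["centre"]; P=cloud(d,m)
    w=ray(u,v,.215,m); msg=(C.T@(w[:2]-G)*1000).round(1)
    k=r.cut_out(c,"lever")[:1]
    vv,uu=np.mgrid[0:480,0:640]
    Z=P[...,2]; sel=(np.hypot(uu-u,vv-v)<9)&(abs(Z-.215)<.024)&(p.max(2)<60)
    f=sphere_fix(P[sel]) if sel.sum()>30 else None
    print(c,o[0]["score"],[round(u,1),round(v,1)],"ray gate-mm",msg,"fit",sel.sum(),None if f is None else ((C.T@(f[:2]-G)*1000).round(1),f[2].round(4)))
    x0,y0=int(u)-60,int(v)-50
    cv2.imwrite(f"pics/{c}{n}z.png",cv2.resize(p[max(y0,0):y0+100,x0:x0+120,::-1],None,fx=4,fy=4,interpolation=cv2.INTER_CUBIC))
E
python3 look.py 2 -.026 .056 .211
```

```text
t 3.5667 tcp [0.48876511 0.05290872 0.21144886] gate-frame mm [-61.7  51.2] J6 -104.24064852104381 F [-3.3 -2.   3.1] w 0.0006721808955480683
target [0.52200946 0.06689335 0.211     ] shift rows(/.02) [0.02 0.25 1.79] turn(/.08) [-0.08 -0.04 -0.01]
[[-0.004 -0.255  0.967]
 [ 0.     0.967  0.255]
 [-1.     0.001 -0.003]]
scene no knob
top 0.38 [286.7, 179.9] ray gate-mm [138.7   3.8] fit 0 None
```

```bash
python3 -c "
import cv2
a=cv2.imread('pics/scene2.png')[130:280,290:470];a=cv2.resize(a,None,fx=4,fy=4,interpolation=cv2.INTER_CUBIC);cv2.imwrite('pics/c2.png',a)"
```

```text
(no output)
```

View pics/c2.png

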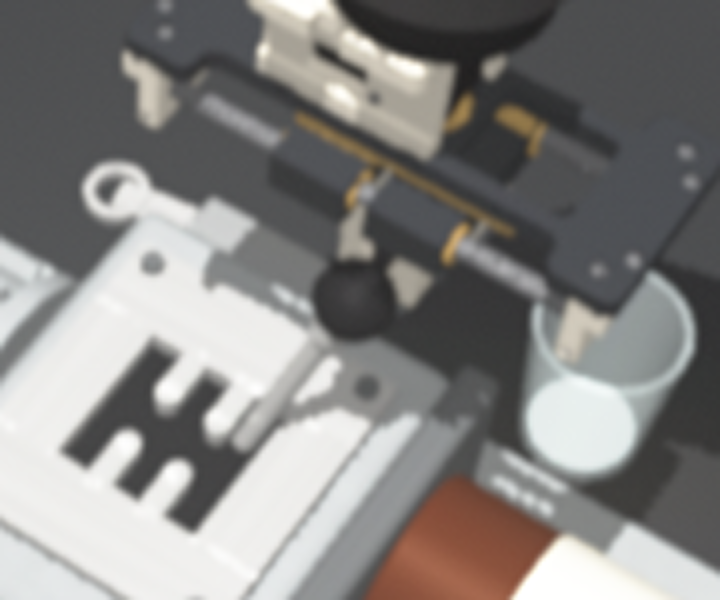

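In the scene view the fingertips touch the near side of the knob, and the lever is still in the roller-side lane. The contact force is about 4 N, which matches its friction. I'll push on.

arm_command([
  {"dx": 0, "dy": 0.03, "dz": 0.25, "wx": 0, "wy": 0, "wz": 0},
  {"dx": 0, "dy": 0.03, "dz": 0.25, "wx": 0, "wy": 0, "wz": 0},
  {"dx": 0, "dy": 0.03, "dz": 0.25, "wx": 0, "wy": 0, "wz": 0},
  {"dx": 0, "dy": 0.03, "dz": 0.25, "wx": 0, "wy": 0, "wz": 0},
  {"dx": 0, "dy": 0, "dz": 0.25, "wx": 0, "wy": 0, "wz": 0},
])

```text
time_s: 4.23
tcp_pos: [0.5125, 0.0617, 0.2127]
eef_rot: [161.5, 89.9, 176.3]
contact_force: [-3.0, -2.9, 2.8]
gripper_width: 0.0007
```

```bash
python3 look.py 3 -.026 .052 .211; python3 -c "
import cv2
a=cv2.imread('pics/scene3.png')[130:280,270:450];a=cv2.resize(a,None,fx=4,fy=4,interpolation=cv2.INTER_CUBIC);cv2.imwrite('pics/c3.png',a)"
```

```text
t 4.2333 tcp [0.5124525  0.06173509 0.21267299] gate-frame mm [-36.6  53.5] J6 -103.7801518906445 F [-3.  -2.9  2.8] w 0.0006939881513605834
target [0.52305148 0.06303146 0.211     ] shift rows(/.02) [ 0.08 -0.07  0.53] turn(/.08) [-0.06 -0.02 -0.01]
[[-0.002 -0.256  0.967]
 [ 0.     0.967  0.256]
 [-1.     0.001 -0.002]]
scene 0.96 [372.8, 214.7] ray gate-mm [-18.5  54. ] fit 128 (array([-15.3,  50.9]), np.float64(0.2123))
top 0.48 [363.2, 200.3] ray gate-mm [  66.4 -122.5] fit 0 None
```

View pics/c3.png

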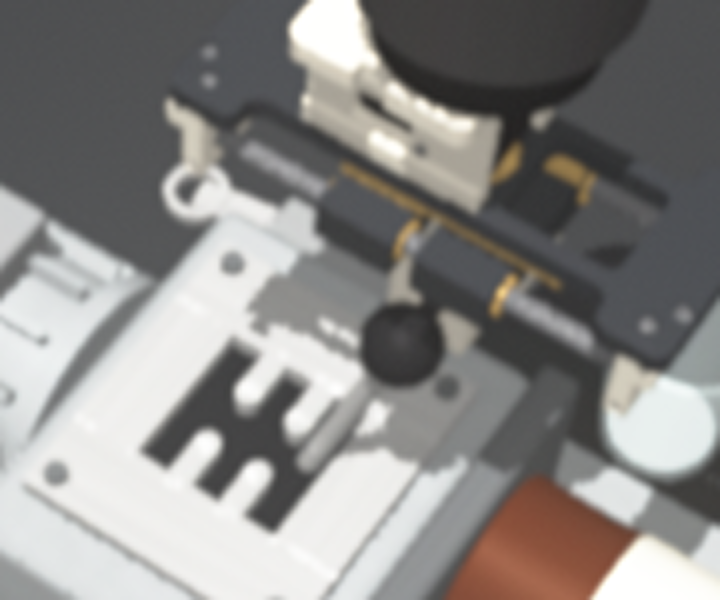

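The knob has moved to about (373,215), which the fit puts at gate x = -15, y = 51. About 13 mm of push remains to the cross channel.

arm_command([
  {"dx": 0.05, "dy": 0, "dz": 0.2, "wx": 0, "wy": 0, "wz": 0},
  {"dx": 0.05, "dy": 0, "dz": 0.2, "wx": 0, "wy": 0, "wz": 0},
  {"dx": 0, "dy": 0, "dz": 0.2, "wx": 0, "wy": 0, "wz": 0},
])

```text
time_s: 4.78
tcp_pos: [0.5233, 0.0645, 0.2105]
eef_rot: [150.9, 89.9, 165.8]
contact_force: [-3.4, -2.5, 2.5]
gripper_width: 0.0005
```

```bash
python3 look.py 4 -.023 .052 .211
```

```text
t 4.7833 tcp [0.52331751 0.06451904 0.21051116] gate-frame mm [-25.4  53.4] J6 -103.43301878528582 F [-3.4 -2.5  2.5] w 0.000460451857390452
target [0.5259479  0.06381297 0.211     ] shift rows(/.02) [-0.02 -0.07  0.12] turn(/.08) [-0.06 -0.02 -0.01]
[[-0.002 -0.256  0.967]
 [ 0.001  0.967  0.256]
 [-1.     0.001 -0.002]]
scene 0.83 [367.5, 221.2] ray gate-mm [-4.8 53.8] fit 143 (array([-4.2, 51.2]), np.float64(0.2129))
top no knob
```

View pics/scene4z.png

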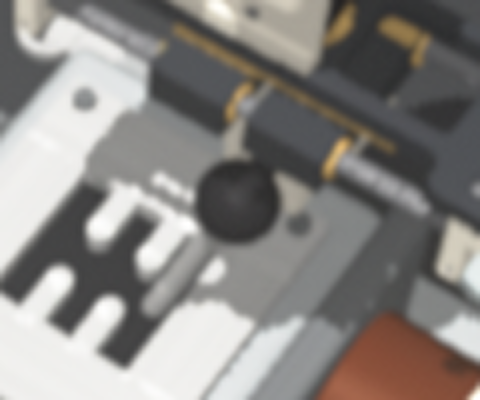

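The knob is at gate x of about -4. I'll push it 4 mm more, then back off.

arm_command([
  {"dx": 0, "dy": 0, "dz": 0.2, "wx": 0, "wy": 0, "wz": 0},
  {"dx": 0, "dy": 0, "dz": 0.06, "wx": 0, "wy": 0, "wz": 0},
])

```text
time_s: 5.2
tcp_pos: [0.5283, 0.0659, 0.2106]
eef_rot: [146.8, 89.9, 161.6]
contact_force: [-2.7, -2.4, 1.2]
gripper_width: 0.0002
```

```bash
python3 look.py 5 -.023 .052 .211
```

```text
t 5.2 tcp [0.52829627 0.06585424 0.21061212] gate-frame mm [-20.2  53.4] J6 -103.29634998484421 F [-2.7 -2.4  1.2] w 0.00019604854523364186
target [0.5259479  0.06381297 0.211     ] shift rows(/.02) [-0.02 -0.07 -0.14] turn(/.08) [-0.06 -0.02 -0.01]
[[-0.002 -0.256  0.967]
 [ 0.001  0.967  0.256]
 [-1.     0.001 -0.002]]
scene 0.67 [365.3, 222.2] ray gate-mm [-1.5 52.1] fit 142 (array([ 0.9, 51.2]), np.float64(0.2126))
top no knob
```

View pics/scene5z.png

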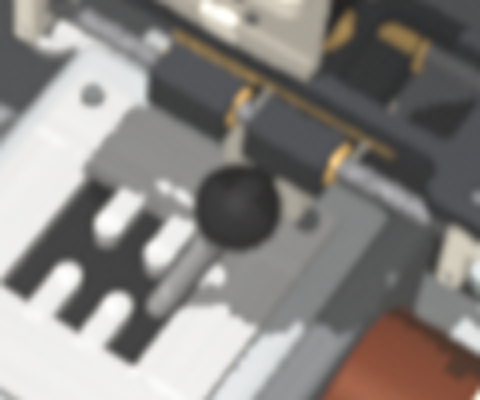

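The knob is at x ≈ 1, y ≈ 51, in the cross channel. I'll back off and go round to its roller side.

arm_command([
  {"dx": 0, "dy": 0, "dz": -0.6, "wx": 0, "wy": 0, "wz": 0},
  {"dx": 0, "dy": 0, "dz": -1, "wx": 0, "wy": 0, "wz": 0},
  {"dx": 0, "dy": 0.6, "dz": -0.4, "wx": 0, "wy": 0, "wz": 0},
  {"dx": 0, "dy": 1, "dz": 0, "wx": 0, "wy": 0, "wz": 0},
  {"dx": 0, "dy": 1, "dz": 0, "wx": 0, "wy": 0, "wz": 0},
  {"dx": 0, "dy": 0.4, "dz": 0.4, "wx": 0, "wy": 0, "wz": 0},
  {"dx": 0, "dy": 0, "dz": 1, "wx": 0, "wy": 0, "wz": 0},
  {"dx": 0, "dy": 0, "dz": 1, "wx": 0, "wy": 0, "wz": 0},
  {"dx": 0, "dy": 0, "dz": 0.5, "wx": 0, "wy": 0, "wz": 0},
  {"dx": 0, "dy": 0, "dz": 0, "wx": 0, "wy": 0, "wz": 0},
])

```text
time_s: 6.28
tcp_pos: [0.5279, 0.1323, 0.2117]
eef_rot: [39.6, 89.3, 54.4]
contact_force: [-0.1, -0.2, 0.9]
gripper_width: 0.0005
```

```bash
python3 look.py 6 0 .09 .211
```

```text
t 6.2833 tcp [0.52786035 0.13233887 0.21167633] gate-frame mm [ -3.3 117.7] J6 -109.54550993944774 F [-0.1 -0.2  0.9] w 0.0005093533793687962
target [0.53825459 0.10649254 0.211     ] shift rows(/.02) [ 0.02 -1.38  0.17] turn(/.08) [-0.05  0.12 -0.1 ]
[[ 0.007 -0.257  0.966]
 [ 0.01   0.966  0.257]
 [-1.     0.008  0.009]]
scene 0.82 [365.4, 223.3] ray gate-mm [-0.1 53.2] fit 167 (array([ 1.2, 51.6]), np.float64(0.2128))
top no knob
```

View pics/scene6z.png

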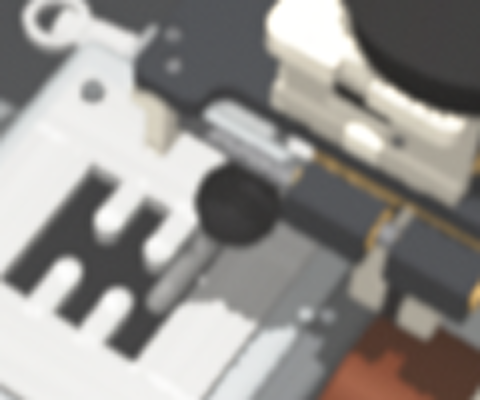

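View pics/top6.png

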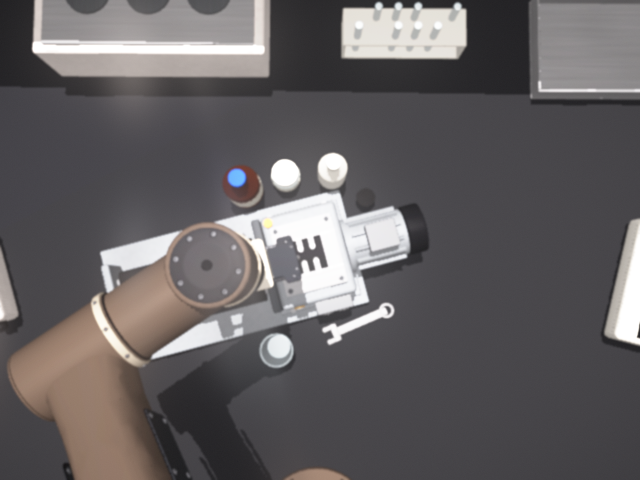

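The knob is undisturbed at (1, 51.6), and the fingers are on its roller side with a gap. I'll approach in -y.

arm_command([
  {"dx": 0, "dy": -0.7, "dz": 0.2, "wx": 0, "wy": 0.12, "wz": -0.1},
  {"dx": 0, "dy": -0.5, "dz": 0, "wx": 0, "wy": 0, "wz": 0},
  {"dx": 0, "dy": -0.2, "dz": 0, "wx": 0, "wy": 0, "wz": 0},
  {"dx": 0, "dy": -0.2, "dz": 0, "wx": 0, "wy": 0, "wz": 0},
])

```text
time_s: 6.87
tcp_pos: [0.5362, 0.0998, 0.2126]
eef_rot: [82.9, 89.9, 97.8]
contact_force: [0.3, -0.6, -0.6]
gripper_width: 0.0001
```

```bash
python3 look.py 7 0 .04 .211
```

```text
t 6.8667 tcp [0.53624992 0.09979425 0.21256668] gate-frame mm [-3.7 84.1] J6 -106.19911283721342 F [ 0.3 -0.6 -0.6] w 9.38140843713509e-05
target [0.55127982 0.05821891 0.211     ] shift rows(/.02) [ 0.08 -2.2   0.19] turn(/.08) [-0.05  0.   -0.01]
[[-0.    -0.257  0.967]
 [ 0.001  0.967  0.257]
 [-1.     0.001  0.   ]]
scene 0.59 [364.9, 223.8] ray gate-mm [ 1.1 53.1] fit 129 (array([ 0.4, 51.8]), np.float64(0.213))
top no knob
```

View pics/scene7z.png

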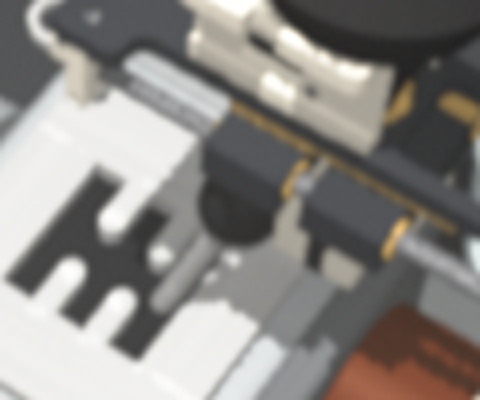

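There is no contact yet. I'll continue in small rows.

arm_command([
  {"dx": 0.05, "dy": -0.2, "dz": 0.2, "wx": 0, "wy": 0, "wz": 0},
  {"dx": 0, "dy": -0.2, "dz": 0, "wx": 0, "wy": 0, "wz": 0},
  {"dx": 0, "dy": -0.2, "dz": 0, "wx": 0, "wy": 0, "wz": 0},
])

```text
time_s: 7.37
tcp_pos: [0.5438, 0.0917, 0.2121]
eef_rot: [55.7, 89.8, 70.7]
contact_force: [-2.4, 3.3, 1.9]
gripper_width: 0.0005
```

```bash
python3 look.py 8 0 .04 .211
```

```text
t 7.3667 tcp [0.54383259 0.09165286 0.21208432] gate-frame mm [ 1.5 74.2] J6 -104.74663324720368 F [-2.4  3.3  1.9] w 0.0004721016319928383
target [0.55127982 0.05821891 0.211     ] shift rows(/.02) [ 0.05 -1.71 -0.07] turn(/.08) [-0.02  0.02 -0.03]
[[ 0.001 -0.259  0.966]
 [ 0.003  0.966  0.259]
 [-1.     0.003  0.002]]
scene 0.63 [361.9, 222.2] ray gate-mm [ 1.3 48.2] fit 61 (array([-1. , 46.2]), np.float64(0.2185))
top no knob
```

View pics/scene8z.png

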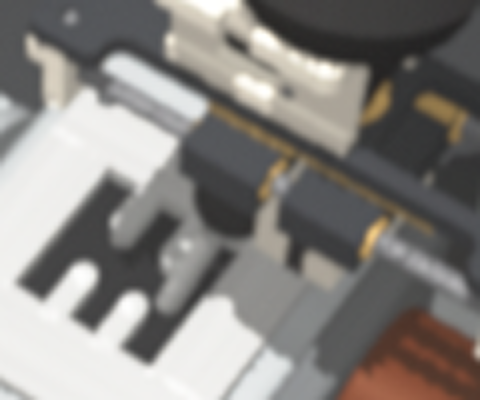

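The fingers are in contact at about 4 N and the knob is moving (y ≈ 47). I'll push another 34 mm across and then check.

arm_command([
  {"dx": 0, "dy": -0.25, "dz": 0, "wx": 0, "wy": 0, "wz": 0},
  {"dx": 0, "dy": -0.25, "dz": 0, "wx": 0, "wy": 0, "wz": 0},
  {"dx": 0, "dy": -0.25, "dz": 0, "wx": 0, "wy": 0, "wz": 0},
  {"dx": 0, "dy": -0.25, "dz": 0, "wx": 0, "wy": 0, "wz": 0},
  {"dx": 0, "dy": -0.25, "dz": 0, "wx": 0, "wy": 0, "wz": 0},
  {"dx": 0, "dy": -0.2, "dz": 0, "wx": 0, "wy": 0, "wz": 0},
])

```text
time_s: 8.12
tcp_pos: [0.5522, 0.0621, 0.2127]
eef_rot: [34.0, 89.8, 49.0]
contact_force: [-0.4, 2.3, 3.2]
gripper_width: 0.0006
```

```bash
python3 look.py 9 0 .027 .211
```

```text
t 8.1167 tcp [0.55220783 0.06210351 0.21265759] gate-frame mm [ 1.9 43.5] J6 -101.4214799040677 F [-0.4  2.3  3.2] w 0.0005589459140660268
target [0.55466638 0.04566776 0.211     ] shift rows(/.02) [ 0.08 -0.83 -0.1 ] turn(/.08) [-0.01  0.04 -0.03]
[[ 0.003 -0.26   0.966]
 [ 0.003  0.966  0.26 ]
 [-1.     0.002  0.003]]
scene 0.53 [345.1, 208.2] ray gate-mm [-4.8 15.3] fit 24 None
top no knob
```

View pics/scene9z.png

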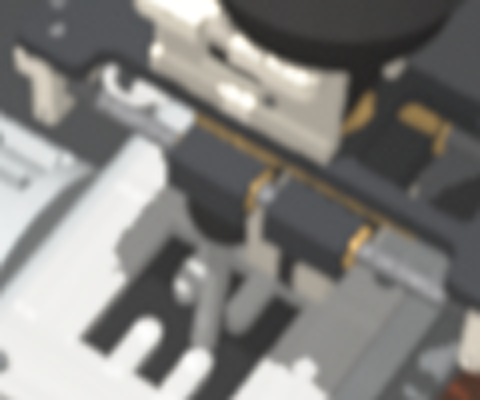

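The knob is at about y = 17 with the shaft crossing past the first tongue. I'll push 13 mm more, then back away to measure.

arm_command([
  {"dx": 0.05, "dy": -0.25, "dz": -0.05, "wx": 0, "wy": 0, "wz": 0},
  {"dx": 0, "dy": -0.25, "dz": 0, "wx": 0, "wy": 0, "wz": 0},
  {"dx": 0, "dy": -0.15, "dz": 0, "wx": 0, "wy": 0, "wz": 0},
  {"dx": 0, "dy": 0, "dz": 0, "wx": 0, "wy": 0, "wz": 0},
])

```text
time_s: 8.7
tcp_pos: [0.5548, 0.0492, 0.2115]
eef_rot: [32.1, 89.8, 47.2]
contact_force: [-0.7, 2.4, 2.4]
gripper_width: 0.0006
```

```bash
python3 look.py 10 0 .027 .211
```

```text
t 8.7 tcp [0.5547608  0.04922971 0.21145521] gate-frame mm [ 1.  30.4] J6 -99.95754974955709 F [-0.7  2.4  2.4] w 0.0005639708261452206
target [0.55466638 0.04566776 0.211     ] shift rows(/.02) [ 0.02 -0.17 -0.05] turn(/.08) [ 0.01  0.05 -0.03]
[[ 0.003 -0.261  0.965]
 [ 0.003  0.965  0.261]
 [-1.     0.002  0.004]]
scene 0.52 [334.6, 201.5] ray gate-mm [-5.7 -3.7] fit 22 None
top no knob
```

arm_command([
  {"dx": 0, "dy": 0.5, "dz": 0, "wx": 0, "wy": 0, "wz": 0},
  {"dx": 0, "dy": 1, "dz": 0, "wx": 0, "wy": 0, "wz": 0},
  {"dx": 0, "dy": 1, "dz": 0, "wx": 0, "wy": 0, "wz": 0},
  {"dx": 0, "dy": 0.5, "dz": 0, "wx": 0, "wy": 0, "wz": 0},
])

```text
time_s: 9.28
tcp_pos: [0.5369, 0.1077, 0.2099]
eef_rot: [154.2, 89.9, 169.0]
contact_force: [-0.1, -0.0, 0.4]
gripper_width: -0.0
```

```bash
python3 look.py 11 0 .027 .211
```

```text
t 9.2833 tcp [0.53691154 0.10765771 0.20987397] gate-frame mm [-1.  91.5] J6 -106.9150280099456 F [-0.1 -0.   0.4] w -3.9933067438049637e-05
target [0.55466638 0.04566776 0.211     ] shift rows(/.02) [-0.06 -3.22  0.06] turn(/.08) [-0.05 -0.01 -0.01]
[[-0.001 -0.257  0.966]
 [ 0.     0.966  0.257]
 [-1.     0.    -0.001]]
scene 0.57 [335.9, 204.2] ray gate-mm [-2.8  0.5] fit 113 (array([0.7, 0.4]), np.float64(0.2194))
top 0.54 [303.8, 249.9] ray gate-mm [5.9 6. ] fit 0 None
```

View pics/scene11z.png

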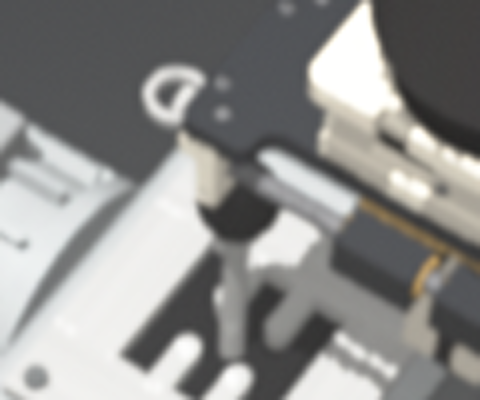

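The fit puts the knob at (0.7, 0.4), height 0.219 m, so it is upright at the middle lane. I'll go round to the near side.

arm_command([
  {"dx": 0, "dy": 0, "dz": -1, "wx": 0, "wy": 0, "wz": 0},
  {"dx": 0, "dy": 0, "dz": -1, "wx": 0, "wy": 0, "wz": 0},
  {"dx": 0, "dy": -0.4, "dz": -1, "wx": 0, "wy": 0, "wz": 0},
  {"dx": 0, "dy": -1, "dz": 0, "wx": 0, "wy": 0, "wz": 0},
  {"dx": 0, "dy": -1, "dz": 0, "wx": 0, "wy": 0, "wz": 0},
  {"dx": 0, "dy": -1, "dz": 0, "wx": 0, "wy": 0, "wz": 0},
  {"dx": 0, "dy": -0.7, "dz": 0, "wx": 0, "wy": 0, "wz": 0},
  {"dx": 0, "dy": 0, "dz": 0.3, "wx": 0, "wy": 0, "wz": 0},
  {"dx": 0, "dy": 0, "dz": 0, "wx": 0, "wy": 0, "wz": 0},
])

```text
time_s: 10.33
tcp_pos: [0.5049, 0.0038, 0.2101]
eef_rot: [-123.8, 90.0, -109.2]
contact_force: [0.8, -0.4, 0.3]
gripper_width: 0.0006
```

```bash
python3 look.py 12 -.025 .006 .211
```

```text
t 10.3333 tcp [0.5048576  0.00378038 0.21013272] gate-frame mm [-59.   -0.5] J6 -98.26981622618776 F [ 0.8 -0.4  0.3] w 0.0005689021776133952
target [0.53600016 0.01888022 0.211     ] shift rows(/.02) [-0.04  0.34  1.7 ] turn(/.08) [-0.13 -0.    0.01]
[[-0.    -0.251  0.968]
 [-0.001  0.968  0.251]
 [-1.    -0.001 -0.   ]]
scene 0.81 [333.8, 202.5] ray gate-mm [-3.5 -3.6] fit 78 (array([ 0.6, -0.8]), np.float64(0.2208))
top no knob
```

View pics/scene12z.png

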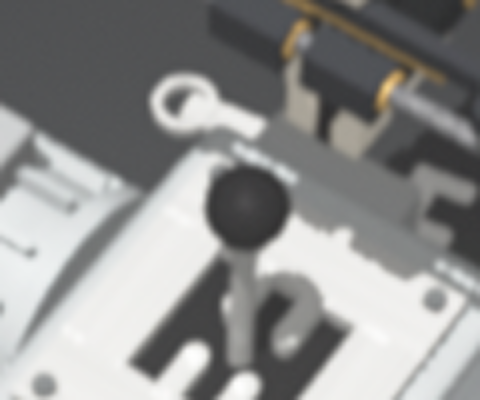

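The knob is upright at about (0.6, -0.8) and the shaft is in line with the middle lane's far slot. The fingers are clear on the near side, so I'll start the final push.

arm_command([
  {"dx": 0, "dy": 0.35, "dz": 0.8, "wx": -0.13, "wy": 0, "wz": 0},
  {"dx": 0, "dy": 0, "dz": 0.5, "wx": 0, "wy": 0, "wz": 0},
  {"dx": 0, "dy": 0, "dz": 0.25, "wx": 0, "wy": 0, "wz": 0},
  {"dx": 0, "dy": 0, "dz": 0.25, "wx": 0, "wy": 0, "wz": 0},
  {"dx": 0, "dy": 0, "dz": 0.25, "wx": 0, "wy": 0, "wz": 0},
  {"dx": 0, "dy": 0, "dz": 0.25, "wx": 0, "wy": 0, "wz": 0},
])

```text
time_s: 11.08
tcp_pos: [0.5462, 0.0258, 0.21]
eef_rot: [-176.5, 89.8, -161.1]
contact_force: [-3.3, -2.0, 2.5]
gripper_width: 0.0007
```

```bash
python3 look.py 13 .034 .006 .211
```

```text
t 11.0833 tcp [0.54616983 0.02578277 0.2100482 ] gate-frame mm [-13.4  10. ] J6 -97.76892998080318 F [-3.3 -2.   2.5] w 0.0006559397183851067
target [0.59296304 0.03424999 0.211     ] shift rows(/.02) [-0.06 -0.22  2.37] turn(/.08) [ 0.08 -0.05  0.  ]
[[-0.003 -0.266  0.964]
 [-0.001  0.964  0.266]
 [-1.    -0.    -0.004]]
scene 0.55 [330.7, 205.2] ray gate-mm [ 3.  -4.6] fit 151 (array([ 9.1, -0.1]), np.float64(0.2197))
top no knob
```

View pics/scene13z.png

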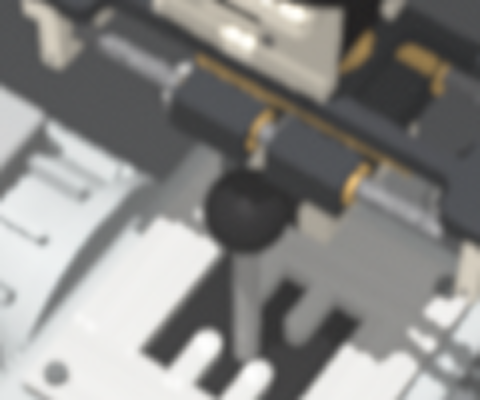

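The knob is entering the far slot (x = 9, y ≈ 0). I'll continue.

arm_command([
  {"dx": 0, "dy": 0, "dz": 0.25, "wx": 0, "wy": 0, "wz": 0},
  {"dx": 0, "dy": 0, "dz": 0.25, "wx": 0, "wy": 0, "wz": 0},
  {"dx": 0, "dy": 0, "dz": 0.25, "wx": 0, "wy": 0, "wz": 0},
  {"dx": 0, "dy": 0, "dz": 0.25, "wx": 0, "wy": 0, "wz": 0},
  {"dx": 0, "dy": 0, "dz": 0.25, "wx": 0, "wy": 0, "wz": 0},
  {"dx": 0, "dy": 0, "dz": 0.25, "wx": 0, "wy": 0, "wz": 0},
  {"dx": 0, "dy": 0, "dz": 0.2, "wx": 0, "wy": 0, "wz": 0},
])

```text
time_s: 11.92
tcp_pos: [0.5787, 0.0347, 0.208]
eef_rot: [171.3, 89.5, -173.4]
contact_force: [-2.8, -1.7, -2.6]
gripper_width: 0.0006
```

```bash
python3 look.py 14 .034 .006 .211
```

```text
t 11.9167 tcp [0.57867621 0.03466203 0.20804776] gate-frame mm [20.3 10.1] J6 -97.25172557762454 F [-2.8 -1.7 -2.6] w 0.0006026392210686886
target [0.59296304 0.03424999 0.211     ] shift rows(/.02) [-0.15 -0.21  0.68] turn(/.08) [ 0.05 -0.1  -0.01]
[[-0.008 -0.265  0.964]
 [-0.001  0.964  0.265]
 [-1.     0.001 -0.008]]
scene 0.63 [322.1, 223.9] ray gate-mm [36.5  3.5] fit 119 (array([42.3, -0.1]), np.float64(0.2149))
top 0.44 [360.6, 324.7] ray gate-mm [-151.6  -59.2] fit 0 None
```

View pics/scene14z.png

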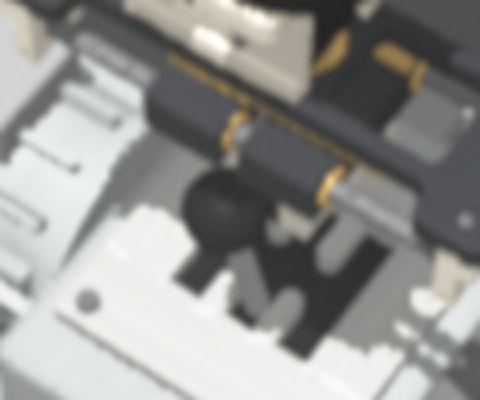

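The knob is at x ≈ 42, y ≈ 0, and the hard stop should come at about 56. I'll continue with smaller rows.

arm_command([
  {"dx": -0.1, "dy": 0, "dz": 0.2, "wx": 0, "wy": -0.1, "wz": 0},
  {"dx": 0, "dy": 0, "dz": 0.2, "wx": 0, "wy": 0, "wz": 0},
  {"dx": 0, "dy": 0, "dz": 0.15, "wx": 0, "wy": 0, "wz": 0},
  {"dx": 0, "dy": 0, "dz": 0.15, "wx": 0, "wy": 0, "wz": 0},
])

```text
time_s: 12.55
tcp_pos: [0.5915, 0.0382, 0.2112]
eef_rot: [44.4, 89.9, 59.7]
contact_force: [-3.3, -2.1, -3.1]
gripper_width: 0.0001
```

```bash
python3 look.py 15 .034 .006 .211
```

```text
t 12.55 tcp [0.59147109 0.03824892 0.21123518] gate-frame mm [33.6 10.2] J6 -97.13869592310988 F [-3.3 -2.1 -3.1] w 0.0001342353957604902
target [0.59296304 0.03424999 0.211     ] shift rows(/.02) [ 0.01 -0.21  0.02] turn(/.08) [ 0.05  0.02 -0.02]
[[ 0.001 -0.265  0.964]
 [ 0.002  0.964  0.265]
 [-1.     0.002  0.002]]
scene 0.79 [312.3, 235.4] ray gate-mm [60.1  3.1] fit 88 (array([55.5, -0.5]), np.float64(0.212))
top no knob
```

The knob is at x = 55.5 and the force is still only friction. I'll use small rows to feel for the stop.

arm_command([
  {"dx": 0, "dy": 0, "dz": 0.12, "wx": 0, "wy": 0, "wz": 0},
  {"dx": 0, "dy": 0, "dz": 0.12, "wx": 0, "wy": 0, "wz": 0},
])

```text
time_s: 12.97
tcp_pos: [0.5948, 0.0392, 0.2107]
eef_rot: [107.1, 89.9, 122.5]
contact_force: [-6.1, -1.4, -2.3]
gripper_width: 0.0009
```

```bash
python3 look.py 16 .034 .006 .211
```

```text
t 12.9667 tcp [0.59481803 0.03916129 0.21070264] gate-frame mm [37.1 10.3] J6 -97.08371119922008 F [-6.1 -1.4 -2.3] w 0.0009142931116417091
target [0.59296304 0.03424999 0.211     ] shift rows(/.02) [-0.02 -0.21 -0.15] turn(/.08) [ 0.05 -0.01 -0.02]
[[-0.001 -0.264  0.964]
 [ 0.002  0.964  0.264]
 [-1.     0.002 -0.001]]
scene 0.68 [313.5, 233.9] ray gate-mm [57.1  3.1] fit 121 (array([57.3, -0.3]), np.float64(0.211))
top no knob
```

View pics/scene16z.png

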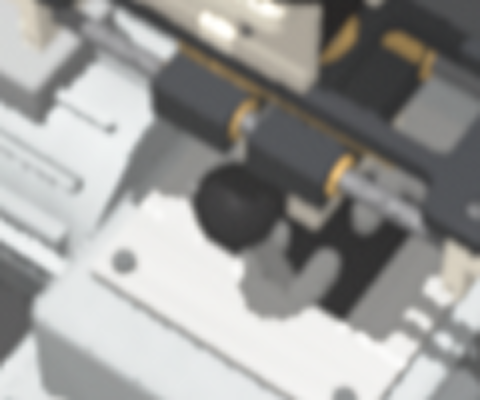

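arm_command([
  {"dx": 0, "dy": 0, "dz": 0.12, "wx": 0, "wy": 0, "wz": 0},
])

```text
time_s: 13.3
tcp_pos: [0.5962, 0.0394, 0.2103]
eef_rot: [144.0, 89.8, 159.3]
contact_force: [-6.5, -1.3, -1.3]
gripper_width: 0.0005
```

arm_command([
  {"dx": 0, "dy": 0, "dz": 0.15, "wx": 0, "wy": 0, "wz": 0},
])

```text
time_s: 13.38
tcp_pos: [0.5979, 0.0398, 0.2098]
eef_rot: [160.0, 89.7, 175.3]
contact_force: [-7.1, -2.7, -1.6]
gripper_width: 0.0006
```

```bash
python3 look.py 17 .034 .006 .211
```

```text
t 13.3833 tcp [0.59788749 0.03983409 0.20984347] gate-frame mm [40.2 10.1] J6 -97.01810613428357 F [-7.1 -2.7 -1.6] w 0.0006006926180442272
target [0.59296304 0.03424999 0.211     ] shift rows(/.02) [-0.06 -0.2  -0.31] turn(/.08) [ 0.04 -0.07 -0.02]
[[-0.006 -0.264  0.965]
 [ 0.     0.965  0.264]
 [-1.     0.002 -0.005]]
scene 0.88 [312.8, 235.3] ray gate-mm [59.6  3.6] fit 115 (array([58.3, -0.3]), np.float64(0.2102))
top no knob
```

View pics/scene17z.png

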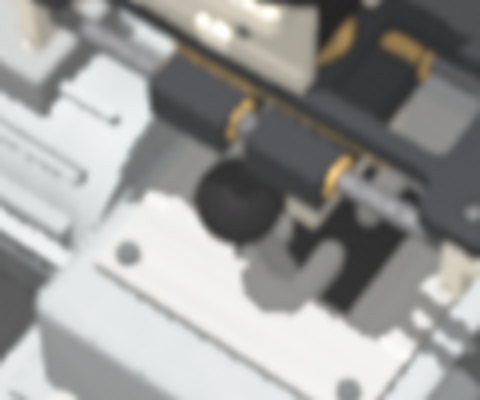

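The knob is at x ≈ 58, y ≈ 0 and the force rose above friction to about 7.5 N, so it is against the stop. I'll retreat and inspect.

arm_command([
  {"dx": 0, "dy": 0, "dz": -0.3, "wx": 0, "wy": 0, "wz": 0},
  {"dx": 0, "dy": 0, "dz": -1, "wx": 0, "wy": 0, "wz": 0},
  {"dx": 0, "dy": 0, "dz": -1, "wx": 0, "wy": 0, "wz": 0},
  {"dx": 0, "dy": 0, "dz": -1, "wx": 0, "wy": 0, "wz": 0},
  {"dx": -0.5, "dy": 0, "dz": -1, "wx": 0, "wy": 0, "wz": 0},
  {"dx": -1, "dy": -0.5, "dz": -1, "wx": 0, "wy": 0, "wz": 0},
  {"dx": -1, "dy": -1, "dz": -1, "wx": 0, "wy": 0, "wz": 0},
  {"dx": 0, "dy": -1, "dz": -0.5, "wx": 0, "wy": 0, "wz": 0},
  {"dx": 0, "dy": -1, "dz": 0, "wx": 0, "wy": 0, "wz": 0},
  {"dx": 0, "dy": -1, "dz": 0, "wx": 0, "wy": 0, "wz": 0},
  {"dx": 0, "dy": -1, "dz": 0, "wx": 0, "wy": 0, "wz": 0},
  {"dx": 0, "dy": -1, "dz": 0, "wx": 0, "wy": 0, "wz": 0},
  {"dx": 0, "dy": 0, "dz": 0, "wx": 0, "wy": 0, "wz": 0},
  {"dx": 0, "dy": 0, "dz": 0, "wx": 0, "wy": 0, "wz": 0},
])

```text
time_s: 14.8
tcp_pos: [0.5146, -0.1251, 0.277]
eef_rot: [-9.5, 87.1, 6.3]
contact_force: [-0.2, -0.9, 0.4]
gripper_width: 0.0005
```

```bash
python3 look.py 18 .034 .006 .211
```

```text
t 14.8 tcp [ 0.5145616  -0.12508444  0.27699021] gate-frame mm [ -83.2 -127.4] J6 -81.81497019554594 F [-0.2 -0.9  0.4] w 0.000545591387635145
target [0.59296304 0.03424999 0.211     ] shift rows(/.02) [3.54 6.62 5.77] turn(/.08) [0.16 0.63 0.1 ]
[[ 0.051 -0.273  0.961]
 [ 0.006  0.962  0.273]
 [-0.999 -0.008  0.051]]
scene 0.57 [310.9, 233.9] ray gate-mm [59.3  0.1] fit 0 None
top 0.72 [298.0, 216.6] ray gate-mm [67.7  0.8] fit 0 None
```

View pics/scene18.png

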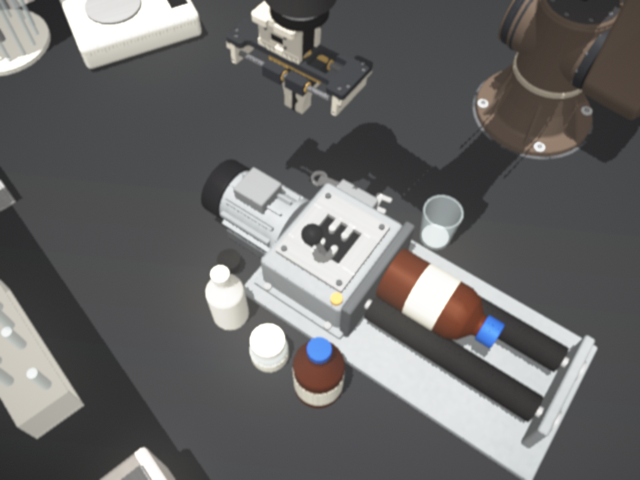

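View pics/scene18z.png

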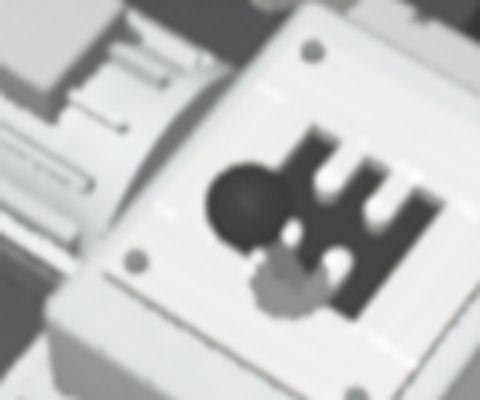

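View pics/top18.png

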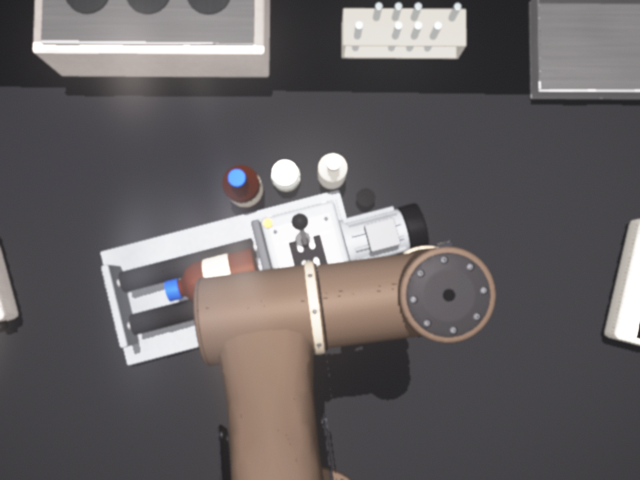

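Both views show the knob at the far end of the middle lane (scene (311,234), top (299,222)), with everything else in place. I'll refit the sphere without the colour gate.

Run:
```python
from plant import r
from h import *
for c,(u,v) in (("scene",(311.5,234)),("top",(299.5,221.5))):
    p,d=r.capture(c);P=cloud(d,r.camera_model(c));vv,uu=np.mgrid[0:480,0:640]
    s=(np.hypot(uu-u,vv-v)<11)&(abs(P[...,2]-.214)<.02)
    f=sphere_fix(P[s]);g=C.T@(f[:2]-G)
    print(c,s.sum(),g*1000,f[2],"lever",np.arcsin(g[0]/.19),"sel",np.arctan2(g[1],f[2]-.03))
print(r.get_state()["contact_force"],r.get_state()["qd"].round(2))
```

```text
scene 371 [57.34011099 -0.21572375] 0.210659904605499 lever 0.3065696996100169 sel -0.0011940870207852962
top 233 [58.36384724  0.31932713] 0.2108357727904362 lever 0.3122263887589303 sel 0.0017658386768685962
[-0.46840249  0.2026883   0.17240594] [-0.12 -0.02  0.05  0.08 -0.07  0.05]
```

Both cameras agree that the lever is fully home, and the gripper is clear of it.

```bash
python3 -c "
from plant import r
print(r.close_job())"
```

```text
the job is handed in; nothing more can be done
None
```

The gear lever is fully home in the far slot of the middle lane, and I handed the job in at about 15 s of the 56 s allowed. I pushed the knob with closed fingertips in three stages: forward out of the roller-side lane, across the channel to the middle, then forward to the hard stop. I then pulled the arm clear.

**Lever position:** after I backed off, sphere fits from both cameras agreed. The scene camera gave lever 0.307 rad and selector -0.001 rad. The top camera gave 0.312 and 0.002. These are slightly past the nominal 0.30 stop, which is about 1–2 mm of measuring bias.

**Forces:** tool readings between moves peaked at about 8 N, against the hard stop. I took no readings during the moves themselves.

**Other things about the machine:** by eye, nothing had moved in the last scene picture. I did not measure their positions, and the arm hid the spanner and beaker in the last top picture.

**Failed checks:** the knob detector often missed the knob or gave false hits while the arm covered it in the top view. The in-process fit also found no points in the last pictures because the lighting had changed. I relied on scene-camera fits and refitted at the end from depth alone.

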